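Snap the red cap onto the amber bottle and hold it down

ROBOT

A 6-joint arm with a two-finger parallel gripper is mounted at the origin on the work surface. World frame = base frame: x ahead of the robot, y to its left, z up, the work surface at z = 0. Lengths are in mm, angles in rad, forces in N, time in s.
With the tool pointing down it reaches from about 350 to 875 mm from the base axis. Payload 4.2 kg.
Tool frame: the origin (TCP) lies midway between the tips of the shut fingers; the grasp point (between the pads) lies 19 mm behind it; z points along the fingers, y is the direction in which the jaws open and shut (so a half turn about z gives the same grasp; the last joint's range is limited). The gripper opens to 85 mm and grips with 20 to 120 N. Pads are 22 mm wide; open, the fingers measure 114 mm over their backs; the gripper's body (76 mm by 85 mm) begins 54 mm behind the grasp point. The pads swing forward as they close: fully open they stand 13 mm farther back than shut.
Start: joints at [-0.915, 0.385, 0.008, 0, -1.194, -0.259], TCP at [241.556, -576.411, 231.312] pointing down, gripper open.
Joint ranges: [-3.14, 3.14], [-1.21, 2.06], [-1.07, 1.41], [-3.16, 2.05], [-2.99, -0.16], [-3.1, 3.1]. Speed limits (rad/s): [2.79, 2.79, 3.14, 3.14, 3.14, 3.14].

INTERFACE

Orientations are given as a unit quaternion [x, y, z, w].
In Python, from bench import arm gives the robot as it stands.
- The arm moves only by the tool servo_tool, never from a script. Its argument "rows" is a list of rows, each an object of numbers: "fingers": the finger opening in cm, from 0 to 8.54; "x", "y", "z": the shift along the tool's x, y, z in cm; "turn": the turn about the tool's z in degrees. A call has 1 to 10 rows; each row shifts and turns the commanded pose from where the row before left it, along the tool's axes as they then stand; what a row does not reach is not made up. A row lasts 1/12 s, in which the tool goes at most 41.7 mm and 7.16 degrees, less where a joint would pass 70% of its speed; a pose out of reach is approached as far as the arm can. A call is refused whole if a number of a shift passes 4.17 or a number of a turn 7.16, either way. A call with a gripper value outside its range is refused whole. The fingers move at their own pace and stop on an object; the grip force is fixed at half the most. Time passes only in rows, so rows that do not move let the fingers close. It gives the time, the measured TCP pose, the force and the opening at its end, in the units of the state.
- arm.read_state(): the state, without advancing time (a new reading comes with each control period).
- arm.get_image(name): name is "scene" or "top"; returns (picture, depth): 480x640x3 uint8, red, green, blue; 480x640 float32, mm along the optical axis (not along the pixel's ray), 0 where there is no reading.
- arm.camera_model(name): a dict with "fx", "fy", "cx", "cy" (pixels), "pose" (4x4, takes a point from camera to world coordinates). Camera axes: x right, y down, z forward; pixel columns grow to the right and rows downward; lengths in mm; the calibration is good to about 2 mm. A picture is of the moment at which its call begins. camera_model takes no time and is no camera call.
- arm.job_done(): hands the job in, once; it reports no verdict.
The state is a dict: "clock": time; "joints": joint angles; "joint_vel": joint speeds; "joint_efforts": joint torques, N m; "position": TCP position; "ee_rot": TCP orientation; "contact_force": force on the tool from outside, world axes, zero at the start; "wrist_torque": the same for the moment, N m; "gripper_width": finger opening in mm.
Only numpy, scipy, OpenCV 4.12 (cv2) and the standard library are available. Lean on these libraries where they do the work, as an engineer would, in place of code of your own. Each camera call takes 0.05 s, during which the arm holds its last target.

TASK

Take the red cap from the white mat, set it on the open amber bottle in the capping stand and press it straight down until it clicks fully home, then press on past the click until the sprung bed under the bottle is clearly pushed down, by about half of its 12 mm travel. Finish while still holding the cap pressed like that: do not let up or let go at the end. Leave the blue cap and the other things on the table where they are.

Things in the scene. Friction and masses are not known exactly. Their poses are not given: they have to be found in the camera images.
- red_cap: red round plastic snap cap, 38 mm across, 25 mm high, 30 g, closed top up, lying mouth down on the mat. Origin: centre of its underside (mouth); z up through the closed top. The bore is 20 mm deep, with a lip at the mouth that leaves an opening 26 mm across. It may be gripped by its sides at any yaw
- neck_top (a point): centre of the top of the open amber bottle's white neck, 176 mm above the table with the bed up; moves down with the bed. Neck 24 mm across, tapering to 14 mm over its top 5 mm; the shoulder below it (35 mm across, widening to the 66 mm body) starts 30 mm under this point. Four small sprung beads stand out of the neck 14 mm below this point
- seat (a point): point on the neck's axis 20 mm below neck_top: here lies the cap's origin when fully home (cap top then 25 mm above it). A cap set on the neck first rests on the beads, its origin 10 mm above this point; pushed down with about 7 to 18 N it snaps past them, the force drops sharply and the bed springs back most of the way up. The cap then stays on by itself
- bed (a joint): how far the stand's sprung aluminium bed, which carries the bottle, is pressed down (m): 0 up, 0.012 at its stop. It moves straight down, starts to yield at about 2.5 N and needs 1.5 N more for each mm (6 mm: about 11 N); it springs back up when let go. The bottle is fixed to the bed
- stand: grey capping stand fixed to the table: base 120 x 120 x 24 mm high, two steel guide posts 74 mm high at its own y = +48 and -48 mm; the bed (90 x 116 mm) rides on them, its top at 46 mm. The bottle's axis is the stand's. Origin: centre of the base's underside
- mat: white rectangular mat fixed to the table, 100 (own x) x 200 (own y) x 10 mm high; the two caps stand on it about 100 mm apart along its y. Origin: centre of its underside
- blue_cap: blue cap, otherwise the same as the red one (38 mm across, 25 mm high), on the same mat; not wanted here. Origin: centre of its underside
- dropper: small white dropper bottle with blue cap, 32 mm across, 75 mm high, standing. Origin: centre of its underside
- ointment_jar: small orange jar with white lid, 42 mm across, 42 mm high, standing. Origin: centre of its underside
- mortar: white ceramic mortar with its pestle leaning in it, 92 mm across, 85 mm high. Origin: centre of its underside
- saline_bottle: white bottle with red screw cap, closed, 56 mm across, 150 mm high. Origin: centre of its underside
- dark_bottle: black bottle with yellow cap, closed, 60 mm across, 150 mm high. Origin: centre of its underside
- glove_box: white and green glove carton, 115 x 220 x 65 mm high, lying. Origin: centre of its underside
There are look-alikes about, which are no part of the job. Of the things shaped like the red_cap, the red one is meant.

How it is judged:
By the outcome, as a careful person would: the job done as asked, in the order asked, and still so for the second after the job is handed in, while the arm keeps its last pose, push and grip.
It also fails if it takes over 48 s, if anything falls off the work surface, if the arm or the gripper's body presses on something with over 40 N, if the wrist force passes 120 N, or if a joint passes its speed limit or range.

## Working session

There is one attempt and no reset: what is moved stays moved. The work goes in short steps, Python scripts to look and compute and a tool call to move; the robot and the scene stay as the last step left them, time stands still between calls to the robot, and variables do not carry over. Pictures are saved under pics/ and viewed, and the job is handed in when it is done.

Besides the shell and the picture viewer there is one more tool, called after ">>>" as a command line: name --argument value ..., lists and objects as JSON in quotes. servo_tool: Moves the arm, as the interface text tells. Its arguments: {"type":"object","properties":{"rows":{"type":"array","items":{"type":"object","properties":{"fingers":{"type":"number"},"x":{"type":"number"},"y":{"type":"number"},"z":{"type":"number"},"turn":{"type":"number"}}}}},"required":["rows"]}

```bash
ls; mkdir -p pics
cat > h.py <<'E'
import numpy as np, cv2
from bench import arm
def grab(tag):
    out={}
    for n in ("scene","top"):
        p,d=arm.get_image(n); np.savez(f"pics/{tag}_{n}.npz",p=p,d=d)
        cv2.imwrite(f"pics/{tag}_{n}.png",p[:,:,::-1]); out[n]=(p,d)
    return out
def load(tag,n):
    z=np.load(f"pics/{tag}_{n}.npz"); return z["p"],z["d"]
def unproj(n,u,v,d):
    m=arm.camera_model(n); T=np.array(m["pose"])
    c=np.stack([(u-m["cx"])/m["fx"]*d,(v-m["cy"])/m["fy"]*d,d],-1)
    return c@T[:3,:3].T+T[:3,3]
def plane(n,u,v,z):
    m=arm.camera_model(n); T=np.array(m["pose"])
    r=T[:3,:3]@np.array([(u-m["cx"])/m["fx"],(v-m["cy"])/m["fy"],1]); o=T[:3,3]
    return o+r*(z-o[2])/r[2]
E
python3 - <<'E'
from h import *
np.set_printoptions(precision=4,suppress=True)
grab("a"); s=arm.read_state(); print(s)
for n in("scene","top"): print(n,arm.camera_model(n))
E
```

```text
pics
{'clock': 0.1, 'joints': array([-0.9154,  0.3855,  0.0068, -0.0004, -1.1941, -0.2586]), 'joint_vel': array([-0.0006, -0.0001,  0.003 ,  0.0022, -0.0006,  0.0009]), 'joint_efforts': array([ -0.0012, -39.332 ,  18.8931,   4.1978,  -0.0026,   0.    ]), 'position': array([ 241.3296, -575.9563,  230.3315]), 'ee_rot': array([-0.197 ,  0.9804,  0.001 , -0.0003]), 'contact_force': array([-0.034 ,  0.8357,  0.4227]), 'wrist_torque': array([ 0.0292, -0.0522, -0.0149]), 'gripper_width': 85.81608816605909}
scene {'fx': 442.1743410879728, 'fy': 442.1743410879728, 'cx': 316.3844891681745, 'cy': 239.76006175164, 'pose': array([[   0.7776,    0.4372,   -0.4519, 1049.537 ],
       [   0.6285,   -0.5602,    0.5396, -511.8365],
       [  -0.0172,   -0.7036,   -0.7104,  806.9541],
       [   0.    ,    0.    ,    0.    ,    1.    ]])}
top {'fx': 466.13968611539997, 'fy': 466.13968611539997, 'cx': 317.87629137065477, 'cy': 239.3779980096427, 'pose': array([[   0.0159,   -0.9974,    0.07  ,  539.1918],
       [  -0.9996,   -0.0175,   -0.0236,   14.0528],
       [   0.0247,   -0.0696,   -0.9973, 1139.1047],
       [   0.    ,    0.    ,    0.    ,    1.    ]])}
```

View pics/a_scene.png

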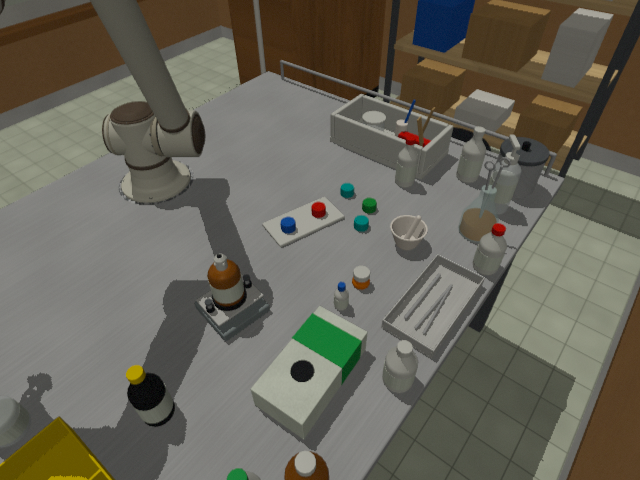

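View pics/a_top.png

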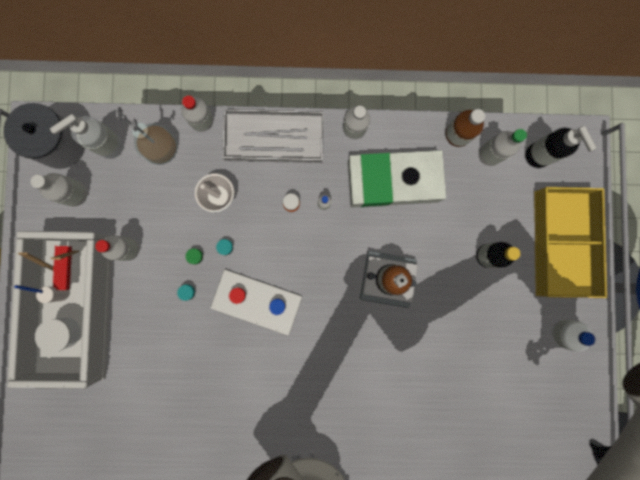

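The red cap on the mat is at scene (318,210) and top (237,295). The open bottle in the stand has its neck at scene (220,259) and top (400,281). The other red and teal caps and bottles are look-alikes. Next I measure both targets.

Run:
```python
from h import *
np.set_printoptions(precision=1,suppress=True)
def tri(a,b):
    P=[];D=[]
    for n,(u,v) in (("scene",a),("top",b)):
        o=np.array(arm.camera_model(n)["pose"])[:3,3]; q=plane(n,u,v,0); P.append(o); D.append((q-o)/np.linalg.norm(q-o))
    A=np.stack([D[0],-D[1]],1); t=np.linalg.lstsq(A,P[1]-P[0],rcond=None)[0]
    p,q=P[0]+t[0]*D[0],P[1]+t[1]*D[1]; return (p+q)/2,np.linalg.norm(p-q)
for n,(u0,v0) in (("scene",(318,210)),("top",(237,295))):
    p,d=load("a",n); hsv=cv2.cvtColor(p,cv2.COLOR_RGB2HSV)
    for name,m in (("red",((hsv[...,0]<8)|(hsv[...,0]>172))&(hsv[...,1]>150)&(hsv[...,2]>70)),("blue",(hsv[...,0]>105)&(hsv[...,0]<130)&(hsv[...,1]>150)&(hsv[...,2]>60))):
        k,l,st,c=cv2.connectedComponentsWithStats(m.astype(np.uint8))
        for i in range(1,k):
            if st[i,4]>60 and np.hypot(*(c[i]-(u0,v0)))<60:
                v,u=np.nonzero(l==i); P=unproj(n,u,v,d[v,u]); P=P[(d[v,u]>0)]
                hi=np.percentile(P[:,2],85); T=P[P[:,2]>hi-6]
                e=cv2.minAreaRect(np.stack([u,v],1).astype(np.float32))
                print(n,name,st[i],c[i],"depth zhi",hi,"top mean",T.mean(0),(T.max(0)+T.min(0))/2,T.max(0)-T.min(0),"ray z35",plane(n,*c[i],35), "z25", plane(n,*c[i],22.5))
    # neck
    box=(195,235,245,290) if n=="scene" else (370,255,420,300)
    x0,y0,x1,y1=box; cr=p[y0:y1,x0:x1]; cv2.imwrite(f"pics/neck_{n}.png",cv2.resize(cr[:,:,::-1],None,fx=10,fy=10,interpolation=cv2.INTER_NEAREST))
    v,u=np.mgrid[y0:y1,x0:x1]; P=unproj(n,u.ravel(),v.ravel(),d[y0:y1,x0:x1].ravel())
    hs=hsv[y0:y1,x0:x1].reshape(-1,3)
    for zz in (165,172): 
        k=(P[:,2]>zz)&(P[:,2]<200); 
        if k.any(): print(n,"neck",k.sum(),P[k].mean(0),P[k].max(0),P[k].min(0))
```

```text
scene red [312 202  14  16 178] [318.  209.6] depth zhi 36.48096648577237 top mean [484.6 172.7  35.3] [484.5 174.8  35.1] [36.3 37.   9. ] ray z35 [491.5 164.4  35. ] z25 [482.5 175.3  22.5]
scene blue [281 217  14  16 192] [287.6 224.8] depth zhi 36.21156094956763 top mean [459.8  78.5  35.1] [458.5  79.2  34.6] [36.  35.4  7.8] ray z35 [466.9  71.1  35. ] z25 [457.5  80.5  22.5]
scene neck 104 [ 529.8 -186.2  172.9] [ 538.2 -173.8  179.2] [ 515.5 -196.2  165.2]
scene neck 68 [ 528.4 -185.4  174.9] [ 538.1 -175.1  179.2] [ 515.5 -194.5  172. ]
top red [230 288  15  15 176] [237. 295.] depth zhi 37.57541839686712 top mean [482.2 176.1  35.5] [482.7 175.6  35.9] [32.9 32.8  8.3] ray z35 [482.6 175.5  35. ] z25 [482.  177.4  22.5]
top blue [271 299  13  15 150] [276.9 306.2] depth zhi 37.42317031441786 top mean [458.1  81.6  35.3] [458.2  81.4  36. ] [33.  28.5  9.1] ray z35 [457.9  81.6  35. ] z25 [456.9  82.3  22.5]
top neck 115 [ 525.5 -180.8  173.3] [ 538.  -167.2  181.5] [ 510.9 -193.6  165.1]
top neck 82 [ 525.5 -182.   175. ] [ 535.9 -172.3  181.5] [ 515.3 -193.   172. ]
```

Run:
```python
import cv2,numpy as np
a=cv2.imread("pics/neck_scene.png");b=cv2.imread("pics/neck_top.png")
h=550
b=cv2.copyMakeBorder(b,0,h-b.shape[0],0,0,cv2.BORDER_CONSTANT)
c=np.hstack([a[:h],b]);c=cv2.resize(c,None,fx=.79,fy=.79);print(c.shape);cv2.imwrite("pics/neck.png",c)
```

```text
(434, 790, 3)
```

View pics/neck.png

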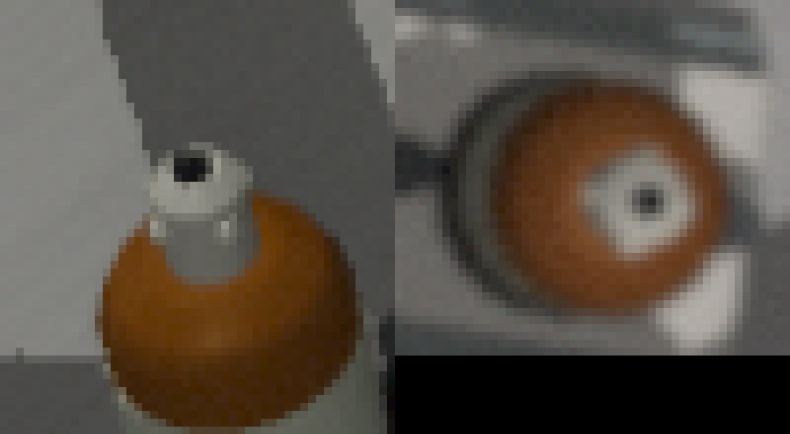

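The zoom shows the neck's dark bore at about scene (218.8,255.6) and top (401.5,279.9). I'll refine both and triangulate.

```bash
cat >> h.py <<'E'
def tri(a,b):
    P=[];D=[]
    for n,(u,v) in (("scene",a),("top",b)):
        o=np.array(arm.camera_model(n)["pose"])[:3,3]; q=plane(n,u,v,0); P.append(o); D.append((q-o)/np.linalg.norm(q-o))
    A=np.stack([D[0],-D[1]],1); t=np.linalg.lstsq(A,P[1]-P[0],rcond=None)[0]
    p,q=P[0]+t[0]*D[0],P[1]+t[1]*D[1]; return (p+q)/2,np.linalg.norm(p-q)
E
python3 - <<'E'
from h import *
np.set_printoptions(precision=1,suppress=True)
C={}
for n,(u0,v0) in (("scene",(219,256)),("top",(401,280))):
    p,d=load("a",n); g=p.mean(2); v,u=np.mgrid[v0-3:v0+4,u0-3:u0+4]
    w=np.clip(110-g[v,u],0,None); C[n]=((u*w).sum()/w.sum(),(v*w).sum()/w.sum())
    print(n,C[n],plane(n,*C[n],176))
    x0,y0,x1,y1=(195,235,245,290) if n=="scene" else (370,255,420,300)
    # stand/white ring outline in top: white low-saturation blob near
    s=cv2.cvtColor(p,cv2.COLOR_RGB2HSV)
    m=np.zeros(g.shape,np.uint8); r=10; m[v0-r:v0+r,u0-r:u0+r]=((s[...,1]<90)&(g>80))[v0-r:v0+r,u0-r:u0+r]
    print(n,"white/grey",np.argwhere(m).min(0)[::-1],np.argwhere(m).max(0)[::-1],plane(n,*np.argwhere(m).mean(0)[::-1],174))
print(tri(C["scene"],C["top"]))
print("red",tri((318,209.6),(237,295)))
s=arm.read_state(); print(s["position"])
from scipy.spatial.transform import Rotation as R
M=R.from_quat(s["ee_rot"]).as_matrix(); print(M)
for t in ((482.5,175.5,135),):
    print("shift cm",M.T@(np.array(t)-s["position"])/10)
E
```

```text
scene (np.float64(218.58974358974356), np.float64(255.37238296871323)) [ 524.7 -183.3  176. ]
scene white/grey [209 246] [226 265] [ 525.2 -190.7  174. ]
top (np.float64(401.62096069868994), np.float64(279.9362445414847)) [ 525.8 -183.3  176. ]
top white/grey [393 270] [410 289] [ 525.8 -183.4  174. ]
(array([ 525.6, -183.4,  176.7]), np.float64(0.7321092239213184))
red (array([481.5, 177.3,  20.5]), np.float64(1.1806456894170951))
[ 241.3 -576.   230.3]
[[-0.9 -0.4 -0. ]
 [-0.4  0.9  0. ]
 [ 0.   0.  -1. ]]
shift cm [-51.3  60.    9.6]
```

>>> servo_tool --rows '[{"x": -2.5, "y": 3.0, "fingers": 7}, {"x": -2.5, "y": 3.0, "fingers": 7}, {"x": -2.5, "y": 3.0, "fingers": 7}, {"x": -2.5, "y": 3.0, "fingers": 7}, {"x": -2.5, "y": 3.0, "fingers": 7}, {"x": -2.5, "y": 3.0, "fingers": 7}, {"x": -2.5, "y": 3.0, "fingers": 7}, {"x": -2.5, "y": 3.0, "fingers": 7}, {"x": -2.5, "y": 3.0, "fingers": 7}, {"x": -2.5, "y": 3.0, "fingers": 7}]'

```text
invalid input at $.rows[0]: expected keys fingers, x, y, z, turn
```

>>> servo_tool --rows '[{"x": -2.5, "y": 3.0, "fingers": 7}, {"x": -2.5, "y": 3.0, "fingers": 7}, {"x": -2.5, "y": 3.0, "fingers": 7}, {"x": -2.5, "y": 3.0, "fingers": 7}, {"x": -2.5, "y": 3.0, "fingers": 7}, {"x": -2.5, "y": 3.0, "z": 1.5, "fingers": 7}, {"x": -2.5, "y": 3.0, "z": 1.5, "fingers": 7}, {"x": -2.5, "y": 3.0, "z": 2, "fingers": 7}, {"x": -2.5, "y": 3.0, "z": 2, "fingers": 7}, {"x": -1.5, "y": 2.0, "z": 2, "fingers": 7}]'

```text
invalid input at $.rows[0]: expected keys fingers, x, y, z, turn
```

>>> servo_tool --rows '[{"fingers": 7}, {"fingers": 7}, {"fingers": 7}]'

```text
invalid input at $.rows[0]: expected keys fingers, x, y, z, turn
```

```bash
cat > go.py <<'E'
from h import *; import sys
from scipy.spatial.transform import Rotation as R
np.set_printoptions(precision=2,suppress=True)
s=arm.read_state(); M=R.from_quat(s["ee_rot"]).as_matrix()
print(s["clock"],s["position"],s["gripper_width"],s["contact_force"],s["wrist_torque"],"j",s["joints"]); print(M)
print("shift cm",M.T@(np.array([float(a) for a in sys.argv[1:4]])-s["position"])/10)
E
python3 go.py 482.5 175.8 13
```

```text
0.1 [ 241.33 -575.96  230.33] 85.81608816605909 [-0.03  0.84  0.42] [ 0.03 -0.05 -0.01] j [-0.92  0.39  0.01 -0.   -1.19 -0.26]
[[-0.92 -0.39 -0.  ]
 [-0.39  0.92  0.  ]
 [ 0.    0.   -1.  ]]
shift cm [-51.29  59.98  21.85]
```

All five keys are needed in each row.

>>> servo_tool --rows '[{"x": -2.5, "y": 3, "z": 0, "turn": 0, "fingers": 7}, {"x": -2.5, "y": 3, "z": 0, "turn": 0, "fingers": 7}, {"x": -2.5, "y": 3, "z": 0, "turn": 0, "fingers": 7}, {"x": -2.5, "y": 3, "z": 0, "turn": 0, "fingers": 7}, {"x": -2.5, "y": 3, "z": 0, "turn": 0, "fingers": 7}, {"x": -2.5, "y": 3, "z": 0, "turn": 0, "fingers": 7}, {"x": -2.5, "y": 3, "z": 0, "turn": 0, "fingers": 7}, {"x": -2.5, "y": 3, "z": 0, "turn": 0, "fingers": 7}, {"x": -2.5, "y": 3, "z": 0, "turn": 0, "fingers": 7}, {"x": -2.5, "y": 3, "z": 0, "turn": 0, "fingers": 7}]'

```text
clock: 0.93
position: [355.9, -201.3, 231.2]
ee_rot: [-0.197, 0.98, 0.0, 0.0]
contact_force: [1.3, -0.2, 0.1]
gripper_width: 70.2
```

>>> servo_tool --rows '[{"x": -2.5, "y": 3, "z": 0, "turn": 0, "fingers": 7}, {"x": -2.5, "y": 3, "z": 0, "turn": 0, "fingers": 7}, {"x": -2.5, "y": 3, "z": 0, "turn": 0, "fingers": 7}, {"x": -2.5, "y": 3, "z": 0, "turn": 0, "fingers": 7}, {"x": -2.5, "y": 3, "z": 1, "turn": 0, "fingers": 7}, {"x": -2.5, "y": 3, "z": 2, "turn": 0, "fingers": 7}, {"x": -2.5, "y": 3, "z": 2, "turn": 0, "fingers": 7}, {"x": -2.5, "y": 3, "z": 2, "turn": 0, "fingers": 7}, {"x": -2.5, "y": 3, "z": 2, "turn": 0, "fingers": 7}, {"x": -2, "y": 2, "z": 1, "turn": 0, "fingers": 7}]'

```text
clock: 1.77
position: [466.8, 153.5, 132.9]
ee_rot: [-0.198, 0.98, -0.0, -0.002]
contact_force: [0.1, 0.5, -0.1]
gripper_width: 69.9
```

>>> servo_tool --rows '[{"x": 0, "y": 0, "z": 0, "turn": 0, "fingers": 7}, {"x": 0, "y": 0, "z": 0, "turn": 0, "fingers": 7}, {"x": 0, "y": 0, "z": 0, "turn": 0, "fingers": 7}]'

```text
clock: 2.02
position: [467.3, 151.2, 135.0]
ee_rot: [-0.197, 0.98, -0.0, -0.001]
contact_force: [-0.5, -1.0, 0.2]
gripper_width: 70.1
```

```bash
python3 go.py 482.5 175.8 13; python3 -c "
from h import *
grab('b')"
```

```text
2.0167 [467.28 151.18 135.01] 70.12449438769295 [-0.52 -1.03  0.15] [-0.   -0.03 -0.01] j [ 0.64  0.26 -0.45 -0.   -0.86 -1.82]
[[-0.92 -0.39 -0.  ]
 [-0.39  0.92 -0.  ]
 [ 0.   -0.   -1.  ]]
shift cm [-2.37  1.69 12.2 ]
```

View pics/b_scene.png

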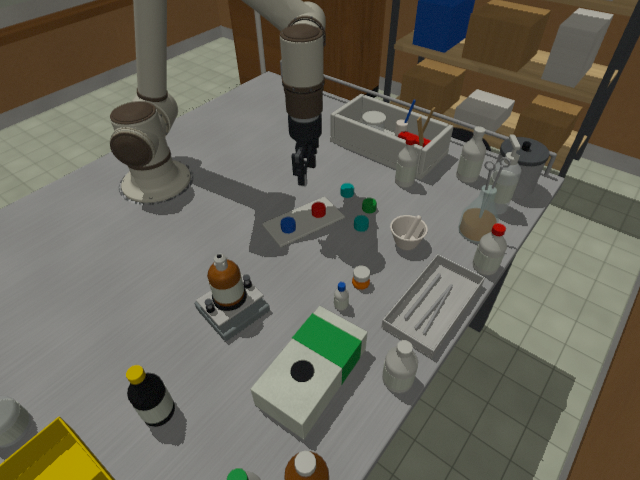

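The gripper hangs above the mat, at about scene (303,175). The red cap at (318,210) has not moved. I align over it first, then descend.

>>> servo_tool --rows '[{"x": -1.2, "y": 0.8, "z": 0, "turn": 0, "fingers": 6.5}, {"x": -1.17, "y": 0.89, "z": 1, "turn": 0, "fingers": 6.5}, {"x": 0, "y": 0, "z": 2, "turn": 0, "fingers": 6.5}, {"x": 0, "y": 0, "z": 2, "turn": 0, "fingers": 6.5}, {"x": 0, "y": 0, "z": 2, "turn": 0, "fingers": 6.5}, {"x": 0, "y": 0, "z": 0, "turn": 0, "fingers": 6.5}, {"x": 0, "y": 0, "z": 0, "turn": 0, "fingers": 6.5}, {"x": 0, "y": 0, "z": 0, "turn": 0, "fingers": 6.5}]'

```text
clock: 2.78
position: [483.9, 176.1, 66.8]
ee_rot: [-0.197, 0.98, 0.0, 0.001]
contact_force: [0.3, -0.9, -0.1]
gripper_width: 64.8
```

```bash
python3 go.py 482.5 175.8 13
```

```text
2.7833 [483.92 176.14  66.81] 64.7550754420009 [ 0.33 -0.9  -0.06] [ 0.06  0.02 -0.04] j [ 0.66  0.39 -0.47  0.   -0.71 -1.84]
[[-0.92 -0.39  0.  ]
 [-0.39  0.92  0.  ]
 [-0.    0.   -1.  ]]
shift cm [0.16 0.02 5.38]
```

>>> servo_tool --rows '[{"x": 0.06, "y": 0, "z": 1.5, "turn": 0, "fingers": 6.5}, {"x": 0, "y": 0, "z": 1.5, "turn": 0, "fingers": 6.5}, {"x": 0, "y": 0, "z": 1.2, "turn": 0, "fingers": 6.5}, {"x": 0, "y": 0, "z": 0.6, "turn": 0, "fingers": 6.5}, {"x": 0, "y": 0, "z": 0.3, "turn": 0, "fingers": 6.5}, {"x": 0, "y": 0, "z": 0, "turn": 0, "fingers": 6.5}, {"x": 0, "y": 0, "z": 0, "turn": 0, "fingers": 6.5}, {"x": 0, "y": 0, "z": 0, "turn": 0, "fingers": 6.5}]'

```text
clock: 3.45
position: [483.2, 176.5, 15.3]
ee_rot: [-0.197, 0.98, 0.0, 0.001]
contact_force: [0.8, -0.7, 0.3]
gripper_width: 65.1
```

```bash
python3 go.py 482.5 175.8 13; python3 -c "
from h import *
grab('c')
p,d=load('c','scene'); cv2.imwrite('pics/c1.png',cv2.resize(p[120:270,240:400,::-1],None,fx=4,fy=4))"
```

```text
3.45 [483.2  176.48  15.31] 65.05413988638367 [ 0.77 -0.69  0.34] [ 0.02  0.01 -0.02] j [ 0.67  0.47 -0.52  0.   -0.58 -1.84]
[[-0.92 -0.39  0.  ]
 [-0.39  0.92  0.  ]
 [-0.    0.   -1.  ]]
shift cm [ 0.09 -0.04  0.23]
```

View pics/c1.png

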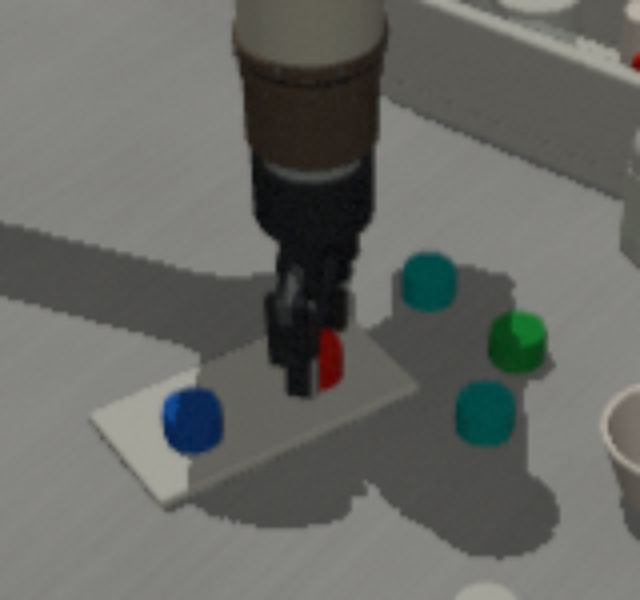

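The fingers straddle the red cap, which is partly hidden behind the near finger at crop (325,360). The blue cap is well clear. Closing now.

>>> servo_tool --rows '[{"x": 0.04, "y": 0, "z": 0.1, "turn": 0, "fingers": 5}, {"x": 0, "y": 0, "z": 0, "turn": 0, "fingers": 4}, {"x": 0, "y": 0, "z": 0, "turn": 0, "fingers": 3}, {"x": 0, "y": 0, "z": 0, "turn": 0, "fingers": 2}, {"x": 0, "y": 0, "z": 0, "turn": 0, "fingers": 1}, {"x": 0, "y": 0, "z": 0, "turn": 0, "fingers": 0}, {"x": 0, "y": 0, "z": 0, "turn": 0, "fingers": 0}, {"x": 0, "y": 0, "z": 0, "turn": 0, "fingers": 0}]'

```text
clock: 4.22
position: [482.3, 176.0, 13.9]
ee_rot: [-0.197, 0.98, 0.0, 0.0]
contact_force: [-2.1, -0.1, 5.0]
gripper_width: 36.6
```

```bash
python3 go.py 482.5 175.8 13
```

```text
4.2167 [482.3  175.95  13.86] 36.64288361279096 [-2.06 -0.13  5.01] [-0.12  0.41 -0.03] j [ 0.67  0.47 -0.52  0.   -0.58 -1.84]
[[-0.92 -0.39  0.  ]
 [-0.39  0.92  0.  ]
 [-0.   -0.   -1.  ]]
shift cm [-0.01 -0.02  0.09]
```

Gripped at a width of 36.6 mm. Lifting.

>>> servo_tool --rows '[{"x": 0, "y": 0, "z": -0.5, "turn": 0, "fingers": 0}, {"x": 0, "y": 0, "z": -1.5, "turn": 0, "fingers": 0}, {"x": 0, "y": 0, "z": -2.5, "turn": 0, "fingers": 0}, {"x": 0, "y": 0, "z": -3, "turn": 0, "fingers": 0}, {"x": 0, "y": 0, "z": -3, "turn": 0, "fingers": 0}, {"x": 0, "y": 0, "z": -3, "turn": 0, "fingers": 0}, {"x": 0, "y": 0, "z": -3, "turn": 0, "fingers": 0}, {"x": 0, "y": 0, "z": -3, "turn": 0, "fingers": 0}, {"x": 0, "y": 0, "z": -1.5, "turn": 0, "fingers": 0}, {"x": 0, "y": 0, "z": 0, "turn": 0, "fingers": 0}]'

```text
clock: 5.05
position: [484.0, 176.9, 227.7]
ee_rot: [-0.197, 0.98, 0.002, 0.004]
contact_force: [0.9, -0.2, -0.3]
gripper_width: 36.8
```

>>> servo_tool --rows '[{"x": 0, "y": 0, "z": 0, "turn": 0, "fingers": 0}, {"x": 0, "y": 0, "z": 0, "turn": 0, "fingers": 0}]'

```text
clock: 5.22
position: [481.3, 175.4, 222.0]
ee_rot: [-0.197, 0.98, -0.0, -0.001]
contact_force: [0.8, -0.6, -0.7]
gripper_width: 36.9
```

```bash
python3 go.py 525.5 -183.3 222; python3 -c "
from h import *
grab('d')
p,d=load('d','scene'); cv2.imwrite('pics/d1.png',cv2.resize(p[60:260,220:420,::-1],None,fx=3,fy=3))"
```

```text
5.2167 [481.31 175.45 222.04] 36.92041519141656 [ 0.76 -0.62 -0.75] [ 0.01 -0.01  0.02] j [ 0.67  0.2  -0.28 -0.   -1.09 -1.84]
[[-0.92 -0.39 -0.  ]
 [-0.39  0.92 -0.  ]
 [ 0.    0.   -1.  ]]
shift cm [  9.77 -34.8    0.03]
```

View pics/d1.png

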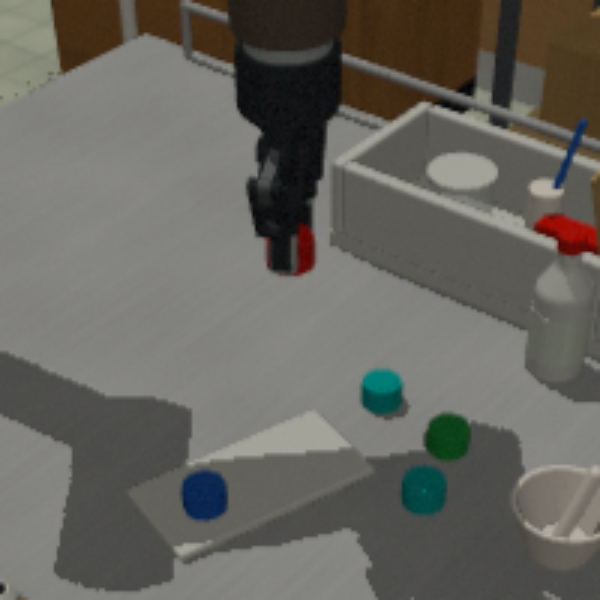

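The cap is held, at crop (290,250), and the blue cap is still on the mat. Moving over the bottle.

>>> servo_tool --rows '[{"x": 0.9, "y": -3.2, "z": 0, "turn": 0, "fingers": 0}, {"x": 0.9, "y": -3.2, "z": 0, "turn": 0, "fingers": 0}, {"x": 0.9, "y": -3.2, "z": 0, "turn": 0, "fingers": 0}, {"x": 0.9, "y": -3.2, "z": 0, "turn": 0, "fingers": 0}, {"x": 0.9, "y": -3.2, "z": 0, "turn": 0, "fingers": 0}, {"x": 0.9, "y": -3.2, "z": 0, "turn": 0, "fingers": 0}, {"x": 0.9, "y": -3.2, "z": 0, "turn": 0, "fingers": 0}, {"x": 0.9, "y": -3.2, "z": 0, "turn": 0, "fingers": 0}, {"x": 0.9, "y": -3.2, "z": 0, "turn": 0, "fingers": 0}, {"x": 0.9, "y": -3.2, "z": 0, "turn": 0, "fingers": 0}]'

```text
clock: 6.15
position: [522.2, -155.6, 221.9]
ee_rot: [-0.197, 0.98, 0.0, -0.001]
contact_force: [0.3, -0.2, 0.7]
gripper_width: 36.3
```

>>> servo_tool --rows '[{"x": 0.5, "y": -1.8, "z": 0, "turn": 0, "fingers": 0}, {"x": 0.3, "y": -0.9, "z": 0, "turn": 0, "fingers": 0}, {"x": 0, "y": 0, "z": 0.5, "turn": 0, "fingers": 0}, {"x": 0, "y": 0, "z": 0.5, "turn": 0, "fingers": 0}, {"x": 0, "y": 0, "z": 0, "turn": 0, "fingers": 0}, {"x": 0, "y": 0, "z": 0, "turn": 0, "fingers": 0}, {"x": 0, "y": 0, "z": 0, "turn": 0, "fingers": 0}, {"x": 0, "y": 0, "z": 0, "turn": 0, "fingers": 0}]'

```text
clock: 6.82
position: [526.1, -181.2, 213.7]
ee_rot: [-0.198, 0.98, -0.0, 0.0]
contact_force: [-0.1, -0.1, -1.2]
gripper_width: 36.7
```

```bash
python3 go.py 525.5 -183.3 190; python3 -c "
from h import *
grab('e')
for n,(x,y) in (('scene',(150,150)),('top',(330,210))):
  p,d=load('e',n); cv2.imwrite('pics/e_%s_c.png'%n,cv2.resize(p[y:y+150,x:x+150,::-1],None,fx=4,fy=4))"
```

```text
6.8167 [ 526.11 -181.18  213.66] 36.65173680372124 [-0.14 -0.15 -1.22] [0.01 0.03 0.  ] j [-0.04  0.28 -0.19 -0.   -1.1  -1.13]
[[-0.92 -0.39  0.  ]
 [-0.39  0.92 -0.  ]
 [-0.   -0.   -1.  ]]
shift cm [ 0.14 -0.17  2.37]
```

View pics/e_scene_c.png

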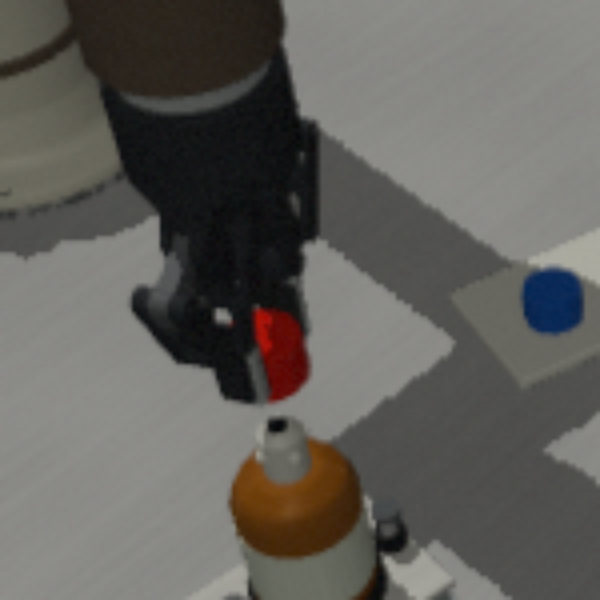

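View pics/e_top_c.png

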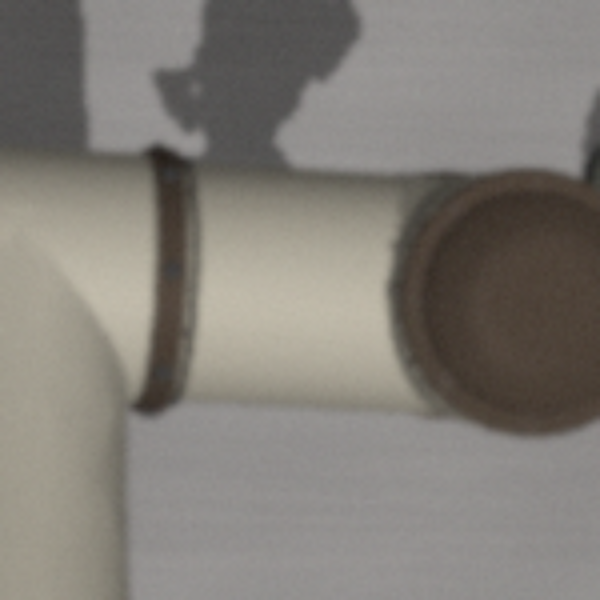

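The scene view shows the held cap at crop (282,355), just above the neck top at crop (278,425). The top view is hidden by the arm. I check where the cap sits against where the TCP says it should be.

```bash
cat > chk.py <<'E'
from h import *; import sys
def proj(n,P):
    m=arm.camera_model(n);T=np.array(m["pose"]);c=(np.atleast_2d(P)-T[:3,3])@T[:3,:3]
    return np.stack([m["fx"]*c[:,0]/c[:,2]+m["cx"],m["fy"]*c[:,1]/c[:,2]+m["cy"]],1)
def show(tag,x,y,zm):
    p,d=load(tag,"scene"); hsv=cv2.cvtColor(p,cv2.COLOR_RGB2HSV)
    m=((hsv[...,0]<8)|(hsv[...,0]>172))&(hsv[...,1]>150)&(hsv[...,2]>60)
    m[:, :150]=0; m[:,300:]=0; m[:180]=0;m[320:]=0
    v,u=np.nonzero(m); print("mask u",u.min(),u.max(),"v",v.min(),v.max(),len(u))
    t=np.linspace(0,2*np.pi,180); c=np.stack([x+19*np.cos(t),y+19*np.sin(t)],1)
    q=proj("scene",np.vstack([np.c_[c,np.full(180,zm)],np.c_[c,np.full(180,zm+25)]]))
    h=cv2.convexHull(q.astype(np.float32)).reshape(-1,2)
    print("pred u",h.min(0),h.max(0))
    im=cv2.resize(p[180:300,150:300,::-1],None,fx=5,fy=5,interpolation=cv2.INTER_NEAREST)
    cv2.polylines(im,[np.int32((h-[150,180]+.5)*5)],True,(0,255,255),1)
    k=proj("scene",[525.5,-183.3,176])[0]; cv2.circle(im,tuple(np.int32((k-[150,180]+.5)*5)),3,(0,255,0),1)
    cv2.imwrite(f"pics/{tag}_chk.png",im)
E
python3 -c "
from chk import *
show('e',526,-181.5,209)"
```

```text
mask u 213 226 v 227 249 223
pred u [203.99763 226.8962 ] [226.81477 250.62044]
```

View pics/e_chk.png

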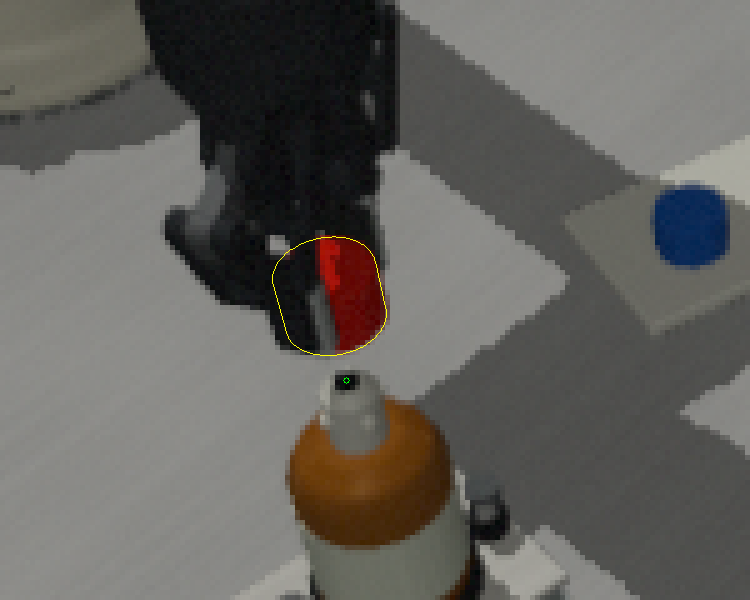

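The predicted outline (yellow) matches the cap, and the projected neck point lies on the bore. Correct the lateral error and descend.

>>> servo_tool --rows '[{"x": 0.12, "y": -0.16, "z": 0.3, "turn": 0, "fingers": 0}, {"x": 0, "y": 0, "z": 0.8, "turn": 0, "fingers": 0}, {"x": 0, "y": 0, "z": 0.8, "turn": 0, "fingers": 0}, {"x": 0, "y": 0, "z": 0.5, "turn": 0, "fingers": 0}, {"x": 0, "y": 0, "z": 0.4, "turn": 0, "fingers": 0}, {"x": 0, "y": 0, "z": 0.3, "turn": 0, "fingers": 0}, {"x": 0, "y": 0, "z": 0, "turn": 0, "fingers": 0}, {"x": 0, "y": 0, "z": 0, "turn": 0, "fingers": 0}, {"x": 0, "y": 0, "z": 0, "turn": 0, "fingers": 0}]'

```text
clock: 7.67
position: [525.6, -184.0, 182.6]
ee_rot: [-0.197, 0.98, -0.0, 0.0]
contact_force: [-0.1, -0.4, -0.7]
gripper_width: 36.8
```

```bash
python3 go.py 525.5 -183.3 170
```

```text
7.6667 [ 525.64 -184.    182.62] 36.77889568537685 [-0.14 -0.36 -0.66] [ 0.01  0.02 -0.01] j [-0.05  0.31 -0.23  0.   -1.03 -1.13]
[[-0.92 -0.39  0.  ]
 [-0.39  0.92 -0.  ]
 [-0.   -0.   -1.  ]]
shift cm [-0.01  0.07  1.26]
```

Laterally it is on target, with the mouth about 2 to 3 mm above the neck. I go down in small steps, watching the force.

>>> servo_tool --rows '[{"x": 0, "y": 0.03, "z": 0.2, "turn": 0, "fingers": 0}, {"x": 0, "y": 0, "z": 0.2, "turn": 0, "fingers": 0}, {"x": 0, "y": 0, "z": 0.2, "turn": 0, "fingers": 0}, {"x": 0, "y": 0, "z": 0, "turn": 0, "fingers": 0}, {"x": 0, "y": 0, "z": 0, "turn": 0, "fingers": 0}]'

```text
clock: 8.08
position: [525.2, -183.7, 176.2]
ee_rot: [-0.197, 0.98, 0.0, -0.0]
contact_force: [-0.1, 0.5, -0.7]
gripper_width: 36.9
```

>>> servo_tool --rows '[{"x": 0, "y": 0, "z": 0.2, "turn": 0, "fingers": 0}, {"x": 0, "y": 0, "z": 0.1, "turn": 0, "fingers": 0}, {"x": 0, "y": 0, "z": 0, "turn": 0, "fingers": 0}, {"x": 0, "y": 0, "z": 0, "turn": 0, "fingers": 0}]'

```text
clock: 8.42
position: [525.3, -183.7, 173.3]
ee_rot: [-0.197, 0.98, 0.0, -0.0]
contact_force: [0.1, 0.9, -1.4]
gripper_width: 36.9
```

```bash
python3 go.py 525.5 -183.3 170; python3 -c "
from chk import *
grab('f');show('f',525.5,-183.3,170)"
```

```text
8.4167 [ 525.26 -183.72  173.25] 36.870940198575745 [ 0.08  0.85 -1.42] [ 0.06  0.04 -0.03] j [-0.05  0.32 -0.25  0.   -1.01 -1.13]
[[-0.92 -0.39 -0.  ]
 [-0.39  0.92 -0.  ]
 [ 0.    0.   -1.  ]]
shift cm [-0.04  0.03  0.33]
mask u 210 228 v 243 264 213
pred u [207.13225 241.77702] [229.16345 264.9081 ]
```

View pics/f_chk.png

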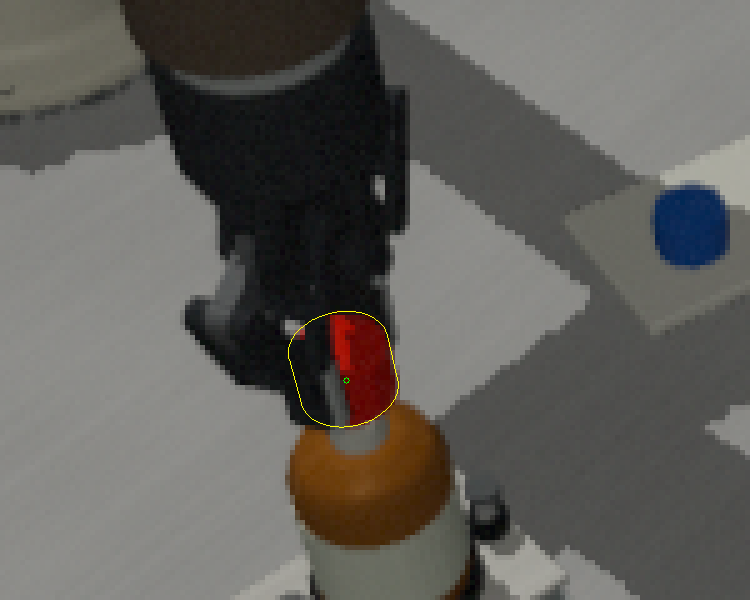

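The mouth is over the neck with no side force. I keep pressing down in 1 mm steps.

>>> servo_tool --rows '[{"x": 0, "y": 0, "z": 0.1, "turn": 0, "fingers": 0}, {"x": 0, "y": 0, "z": 0.1, "turn": 0, "fingers": 0}, {"x": 0, "y": 0, "z": 0, "turn": 0, "fingers": 0}]'

```text
clock: 8.77
position: [525.2, -183.6, 171.1]
ee_rot: [-0.197, 0.98, 0.0, -0.0]
contact_force: [-0.1, 0.1, 0.4]
gripper_width: 36.7
```

>>> servo_tool --rows '[{"x": 0, "y": 0, "z": 0.1, "turn": 0, "fingers": 0}, {"x": 0, "y": 0, "z": 0, "turn": 0, "fingers": 0}]'

```text
clock: 8.93
position: [525.2, -183.7, 170.1]
ee_rot: [-0.197, 0.98, 0.0, -0.0]
contact_force: [0.5, 0.4, 0.5]
gripper_width: 36.4
```

>>> servo_tool --rows '[{"x": 0, "y": 0, "z": 0.1, "turn": 0, "fingers": 0}, {"x": 0, "y": 0, "z": 0, "turn": 0, "fingers": 0}]'

```text
clock: 9.1
position: [525.5, -183.7, 169.4]
ee_rot: [-0.197, 0.98, -0.0, 0.0]
contact_force: [-0.1, -0.2, 0.4]
gripper_width: 36.4
```

>>> servo_tool --rows '[{"x": 0, "y": 0, "z": 0.1, "turn": 0, "fingers": 0}, {"x": 0, "y": 0, "z": 0, "turn": 0, "fingers": 0}]'

```text
clock: 9.27
position: [525.8, -183.9, 168.8]
ee_rot: [-0.197, 0.98, -0.0, 0.001]
contact_force: [0.2, -0.8, 1.6]
gripper_width: 36.6
```

>>> servo_tool --rows '[{"x": 0, "y": 0, "z": 0.1, "turn": 0, "fingers": 0}, {"x": 0, "y": 0, "z": 0, "turn": 0, "fingers": 0}]'

```text
clock: 9.43
position: [525.8, -183.9, 167.9]
ee_rot: [-0.197, 0.98, -0.0, 0.001]
contact_force: [0.0, -0.1, 3.3]
gripper_width: 36.9
```

>>> servo_tool --rows '[{"x": 0, "y": 0, "z": 0.1, "turn": 0, "fingers": 0}, {"x": 0, "y": 0, "z": 0, "turn": 0, "fingers": 0}]'

```text
clock: 9.6
position: [525.9, -183.9, 166.9]
ee_rot: [-0.197, 0.98, -0.0, 0.001]
contact_force: [0.2, -0.4, 4.6]
gripper_width: 36.6
```

The cap has met the beads at about TCP z 168.5, with only small side force. Carrying on.

>>> servo_tool --rows '[{"x": 0, "y": 0, "z": 0.1, "turn": 0, "fingers": 0}, {"x": 0, "y": 0, "z": 0, "turn": 0, "fingers": 0}]'

```text
clock: 9.77
position: [525.9, -183.9, 166.0]
ee_rot: [-0.197, 0.98, -0.0, 0.001]
contact_force: [1.3, -0.8, 5.5]
gripper_width: 36.6
```

>>> servo_tool --rows '[{"x": 0, "y": 0, "z": 0.1, "turn": 0, "fingers": 0}, {"x": 0, "y": 0, "z": 0, "turn": 0, "fingers": 0}]'

```text
clock: 9.93
position: [525.9, -183.9, 165.2]
ee_rot: [-0.197, 0.98, -0.0, 0.001]
contact_force: [-0.6, 0.1, 6.7]
gripper_width: 36.1
```

>>> servo_tool --rows '[{"x": 0, "y": 0, "z": 0.1, "turn": 0, "fingers": 0}, {"x": 0, "y": 0, "z": 0, "turn": 0, "fingers": 0}]'

```text
clock: 10.1
position: [526.0, -183.9, 164.5]
ee_rot: [-0.197, 0.98, -0.001, 0.001]
contact_force: [-0.6, -1.1, 7.1]
gripper_width: 36.6
```

>>> servo_tool --rows '[{"x": 0, "y": 0, "z": 0.1, "turn": 0, "fingers": 0}, {"x": 0, "y": 0, "z": 0, "turn": 0, "fingers": 0}]'

```text
clock: 10.27
position: [526.0, -183.9, 163.4]
ee_rot: [-0.197, 0.98, -0.001, 0.001]
contact_force: [0.0, -0.3, 2.5]
gripper_width: 36.4
```

>>> servo_tool --rows '[{"x": 0, "y": 0, "z": 0.1, "turn": 0, "fingers": 0}, {"x": 0, "y": 0, "z": 0, "turn": 0, "fingers": 0}]'

```text
clock: 10.43
position: [525.0, -183.5, 160.2]
ee_rot: [-0.197, 0.98, 0.0, -0.0]
contact_force: [2.5, -1.8, -2.5]
gripper_width: 36.8
```

>>> servo_tool --rows '[{"x": 0, "y": 0, "z": 0.1, "turn": 0, "fingers": 0}, {"x": 0, "y": 0, "z": 0, "turn": 0, "fingers": 0}]'

```text
clock: 10.6
position: [525.1, -183.5, 159.9]
ee_rot: [-0.197, 0.98, 0.0, -0.0]
contact_force: [1.7, -1.1, -0.7]
gripper_width: 36.4
```

The cap snapped through at about 7.5 N and the force dropped. Now I press on until the bed is down about 6 mm, at about 11 N.

>>> servo_tool --rows '[{"x": 0, "y": 0, "z": 0.1, "turn": 0, "fingers": 0}, {"x": 0, "y": 0, "z": 0.1, "turn": 0, "fingers": 0}, {"x": 0, "y": 0, "z": 0, "turn": 0, "fingers": 0}]'

```text
clock: 10.85
position: [525.1, -183.6, 158.6]
ee_rot: [-0.197, 0.98, 0.0, -0.0]
contact_force: [-0.7, 1.8, 4.9]
gripper_width: 36.5
```

>>> servo_tool --rows '[{"x": 0, "y": 0, "z": 0.1, "turn": 0, "fingers": 0}, {"x": 0, "y": 0, "z": 0.1, "turn": 0, "fingers": 0}, {"x": 0, "y": 0, "z": 0, "turn": 0, "fingers": 0}]'

```text
clock: 11.1
position: [525.2, -183.6, 156.9]
ee_rot: [-0.197, 0.98, -0.0, -0.0]
contact_force: [-1.7, 1.1, 6.2]
gripper_width: 36.4
```

>>> servo_tool --rows '[{"x": 0, "y": 0, "z": 0.1, "turn": 0, "fingers": 0}, {"x": 0, "y": 0, "z": 0.1, "turn": 0, "fingers": 0}, {"x": 0, "y": 0, "z": 0, "turn": 0, "fingers": 0}]'

```text
clock: 11.35
position: [525.2, -183.6, 155.4]
ee_rot: [-0.197, 0.98, -0.0, 0.0]
contact_force: [-2.8, 1.7, 9.2]
gripper_width: 36.6
```

>>> servo_tool --rows '[{"x": 0, "y": 0, "z": 0.1, "turn": 0, "fingers": 0}, {"x": 0, "y": 0, "z": 0.1, "turn": 0, "fingers": 0}, {"x": 0, "y": 0, "z": 0, "turn": 0, "fingers": 0}, {"x": 0, "y": 0, "z": 0, "turn": 0, "fingers": 0}]'

```text
clock: 11.68
position: [525.2, -183.7, 154.0]
ee_rot: [-0.197, 0.98, -0.0, 0.0]
contact_force: [-3.0, 2.3, 10.7]
gripper_width: 36.8
```

```bash
python3 go.py 525.5 -183.3 154; python3 -c "
from chk import *
grab('g');show('g',525.2,-183.6,150)
p,d=load('g','scene'); q,d0=load('a','scene'); n='scene'
# stationary-vs-moved: track bottle label/bed by phase correlation before/after, lower bottle part
for name,(x0,y0,x1,y1) in (('label',(208,285,246,306)),('base',(200,312,266,334))):
    A=cv2.cvtColor(q,cv2.COLOR_RGB2GRAY)[y0:y1,x0:x1].astype(np.float32);B=cv2.cvtColor(p,cv2.COLOR_RGB2GRAY)[y0:y1,x0:x1].astype(np.float32)
    print(name,cv2.phaseCorrelate(A,B,cv2.createHanningWindow(A.shape[::-1],cv2.CV_32F)))
print('px per 6mm',proj('scene',[525.5,-183.3,94])-proj('scene',[525.5,-183.3,100]))
im=np.hstack([cv2.resize(t[230:340,180:280,::-1],None,fx=4,fy=4) for t in (q,p)]);cv2.imwrite('pics/g_cmp.png',im)"
```

```text
11.6833 [ 525.19 -183.66  153.99] 36.843775032076366 [-2.97  2.34 10.7 ] [ 0.74  0.88 -0.05] j [-0.04  0.34 -0.27  0.   -0.96 -1.13]
[[-0.92 -0.39  0.  ]
 [-0.39  0.92 -0.  ]
 [-0.   -0.   -1.  ]]
shift cm [-0.04  0.02 -0.  ]
mask u 212 230 v 249 271 203
pred u [208.89183 248.86342] [230.52621 271.68964]
label ((0.353517607852023, 1.6186020597109447), 0.8208284089962642)
base ((0.31064753160405445, 1.0237275907882353), 0.7519421279430389)
px per 6mm [[0.47148855 1.83954989]]
```

View pics/g_cmp.png

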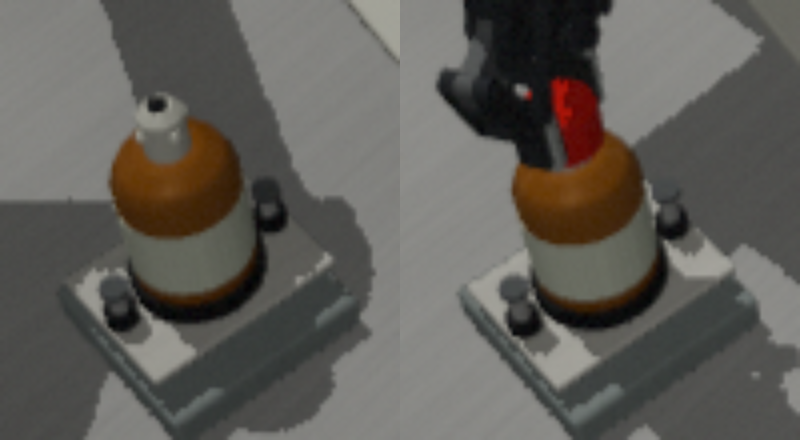

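View pics/g_chk.png

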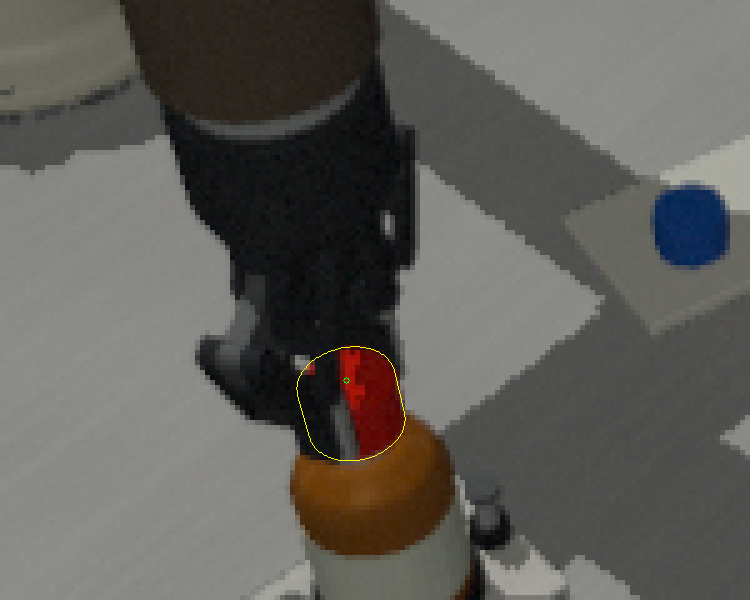

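>>> servo_tool --rows '[{"x": 0, "y": 0, "z": 0.07, "turn": 0, "fingers": 0}, {"x": 0, "y": 0, "z": 0, "turn": 0, "fingers": 0}, {"x": 0, "y": 0, "z": 0, "turn": 0, "fingers": 0}, {"x": 0, "y": 0, "z": 0, "turn": 0, "fingers": 0}, {"x": 0, "y": 0, "z": 0, "turn": 0, "fingers": 0}, {"x": 0, "y": 0, "z": 0, "turn": 0, "fingers": 0}]'

```text
clock: 12.28
position: [525.2, -183.7, 153.5]
ee_rot: [-0.197, 0.98, -0.0, 0.0]
contact_force: [-3.4, 2.9, 12.1]
gripper_width: 36.8
```

```bash
python3 -c "
from chk import *
grab('h');show('h',525.2,-183.6,149.5)
p,d=load('h','scene'); q,d0=load('a','scene')
for name,(x0,y0,x1,y1) in (('label',(208,285,246,306)),('blue cap',(275,210,300,240)),('stand base',(215,322,262,336))):
    A=cv2.cvtColor(q,cv2.COLOR_RGB2GRAY)[y0:y1,x0:x1].astype(np.float32);B=cv2.cvtColor(p,cv2.COLOR_RGB2GRAY)[y0:y1,x0:x1].astype(np.float32)
    print(name,cv2.phaseCorrelate(A,B,cv2.createHanningWindow(A.shape[::-1],cv2.CV_32F)))
"; python3 go.py 525.5 -183.3 154
```

```text
mask u 212 230 v 250 271 204
pred u [208.94058 249.03717] [230.56506 271.85583]
label ((0.3952554482672639, 1.6341510089651425), 0.7792743583520253)
blue cap ((0.6426752827246389, -0.39349029615406295), 0.8562446187337239)
stand base ((0.14710593371373548, 0.19323334310879492), 0.84533089266883)
12.3833 [ 525.22 -183.66  153.5 ] 36.69383636568977 [-3.53  2.91 10.77] [ 0.76  1.02 -0.06] j [-0.04  0.34 -0.27  0.   -0.96 -1.13]
[[-0.92 -0.39  0.  ]
 [-0.39  0.92 -0.  ]
 [-0.   -0.   -1.  ]]
shift cm [-0.04  0.02 -0.05]
```

View pics/h_scene.png

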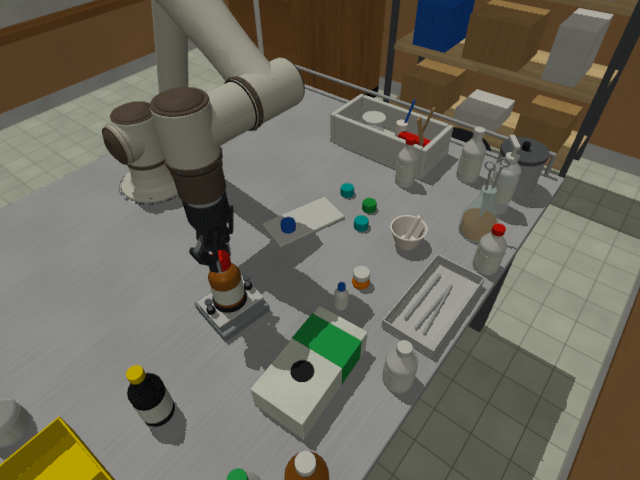

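The cap sits on the bottle at (222,262), and the blue cap is still at (288,225). The force is 11 to 12 N and the bed is about 6 mm down. Handing in while still pressing.

```bash
python3 -c "
from bench import arm
print(arm.job_done()); s=arm.read_state(); print(s['clock'],s['position'],s['contact_force'],s['gripper_width'])"
```

```text
the job is handed in; nothing more can be done
None
the job is handed in; nothing more can be done
```

I set the red cap on the amber bottle and pressed until it clicked. I then pressed on to push the bed down about 6 mm, and handed the job in at about 12.4 s still gripping and pushing.

**Click:** The cap met the beads at about TCP z 168.5. The force rose to about 7 N, then dropped to about zero. It rose again at about 1.5 N/mm from z ≈ 159.7, about where a fully home cap should be.

**Last checks:**
- The push was 11–12 N at TCP z 153.5, and the opening was 36.7 mm on the cap. By force the bed is 5.5–6.4 mm down, by height about 6.2 mm.
- The bottle label's shift in the image gave only about 5.3 mm. That reading is coarse, since 6 mm is under 2 pixels.
- A small side force of about 4.5 N remained from a slight misalignment.
- In the picture the blue cap and the other things look unmoved. The image comparison at the blue cap read 0.6 px, which I put down to the changed shadow, because nothing touched it.

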